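# Change the wheel on a stained-glass edge grinder

### The arm

A 6-joint arm with a two-finger parallel gripper is mounted at the origin on the work surface. World frame = base frame: x ahead of the robot, y to its left, z up, the work surface at z = 0. Lengths are in m, angles in rad, forces in N, time in s.
With the tool pointing down it reaches from about 0.275 to 0.875 m from the base axis. Payload 12.5 kg.
Tool frame: the origin (TCP) lies at the very end of the fingers, on their centre line; the grasp point (between the pads) lies 19 mm behind it; x points along the fingers, y is the direction in which the jaws open and shut, and the axes are right-handed (so a half turn about x gives the same grasp; the last joint's range is limited). The gripper opens to 85 mm and grips with 20 to 120 N. Pads are 22 mm wide; open, the fingers measure 114 mm over their backs; the gripper's body (76 mm by 85 mm) begins 54 mm behind the grasp point. The pads swing forward as they close: fully open they stand 13 mm farther back than shut.
Start: joints at [1.244, 0.351, 1.652, -0, 1.139, -0.085], TCP at [0.132, 0.534, 0.231] pointing down, gripper open.
Joint ranges: [-2.75, 2.75], [-0.79, 2.1], [0.01, 2.65], [-1.57, 4.71], [0.07, 3.14], [-2.87, 2.87]. Speed limits (rad/s): [2.22, 2.22, 2.79, 3.14, 3.14, 3.14].

### API

Orientations are given as a 3x3 rotation matrix whose columns are the frame's x, y, z axes.
In Python, from bench import manip gives the robot as it stands. Calls block until the motion is done:
- manip.move_ptp(position, orientation): joint-space move of the TCP to a pose.
- manip.move_l(position, attitude=None, max_speed=0.15): straight line of the TCP; attitude=None keeps the orientation; max_speed is the mean speed in m/s.
- manip.move_j(angles): joint-space move.
- manip.set_gripper(opening, effort=None): opening from 0.0 (shut) to 1.0 (fully open); effort is the grip in N (None keeps the last); returns when the fingers have stopped.
- manip.dwell(seconds).
- manip.inverse_kinematics(position, orientation): joint angles nearest the present ones, or None.
- manip.grab_frame(name): name is "side" or "top"; returns (picture, depth): 400x640x3 uint8, red, green, blue; 400x640 float32, m along the optical axis (not along the pixel's ray), 0 where there is no reading.
- manip.get_calibration(name): a dict with "camera_matrix" (3x3 intrinsics, pixels), "R" (3x3) and "t" (3): a world point X has camera coordinates R X + t. Camera axes: x right, y down, z forward; pixel columns grow to the right and rows downward; lengths in m; the calibration is good to about 2 mm. A picture is of the moment at which its call begins. get_calibration takes no time and is no camera call.
A pose or a line that the arm cannot do raises manip.Unreachable and nothing moves.
- manip.sign_off(): hands the job in, once; it reports no verdict.
Trained networks look in the newest picture that a camera, given by its name, has taken for a name from the list of things; names that differ only in an ending like _2 or _b are one class to them, and where a whole thing is asked for, a point or a joint stands for the part that bears it (a point fixed in the world has none). Each returns a list of dicts, best first, with "confidence" (0 to 1); they miss things now and then, are a little off and sometimes report something else, mostly with a low value. They report only what shows in the picture. A call takes as long as a camera call. They do not tell look-alikes from the thing itself.
- manip.look_for(camera, name): "at" ([x, y, z] in m, in world coordinates, good to about 4 mm: the middle of the surface that is visible of it).
Readings, each from a call of its own:
- manip.current_time(): time.
- manip.current_qpos(): joint angles.
- manip.current_joint_vel(): joint speeds.
- manip.current_joint_torque(): joint torques, N m.
- manip.current_ee_pos(): TCP position.
- manip.current_tcp_rot(): TCP orientation.
- manip.current_force(): force on the tool from outside, world axes, zero at the start.
- manip.current_ft_torque(): the same for the moment, N m.
- manip.current_grip_width(): opening from 0.0 (shut) to 1.0 (fully open).
Only numpy, scipy, OpenCV 4.12 (cv2) and the standard library are available. Lean on these libraries where they do the work, as an engineer would, in place of code of your own. Each camera call takes 0.05 s, during which the arm holds its last target. There are 200 camera calls.

### The job

Change the grinding wheel: draw the small worn wheel straight up off the grinder's keyed spindle and leave it lying flat in the grey tray, then put the larger new wheel, keyed bore down over the spindle, and turn it until its keyway drops over the key and it sits fully home. Let go of it, and leave everything else on the bench where it stands.

Things in the scene. Friction and masses are not known exactly. Their poses are not given: they have to be found in the camera images.
- spindle_seat (a point): Point on the axis of the grinder's upright steel spindle, level with the top of its shoulder (36 diameter, 10 thick) on which a wheel sits when home. The fixed, non-turning shaft is 20 diameter and ends 36 above this point with a 4 high chamfer. A key 6 wide, reaching 15 from the axis, runs from the shoulder to 18 above it. x points from the axis through the middle of the key, z up.
- spindle: The same spindle; origin on its axis, at the grinder's deck, 10 below the shoulder. A wheel put on with its keyway off the key stops 18 short of home; turned to within about 5 degrees of the key it drops. Both wheels have about 1.2 radial play on the shaft and fit either way up.
- new_wheel_center (a point): New grinding wheel, steel rim and aluminium core, 50 outer diameter, 0.15 to 0.27 kg, flat on the table: 34 high, bore 22.4 diameter right through, with one keyway (notch 9 wide, to 16.5 from the axis) along all of it. The point is its centre, half-way up; z along its axis (up), x from the axis through the middle of the keyway.
- worn_wheel_center (a point): Worn grinding wheel, steel rim and aluminium core, 42 outer diameter, 0.11 to 0.2 kg, at the start home on the spindle, keyed, lifts off freely: 34 high, bore 22.4 diameter right through, with one keyway (notch 9 wide, to 16.5 from the axis) along all of it. The point is its centre, half-way up; z along its axis (up), x from the axis through the middle of the keyway.
- tray: Square open grey plastic tray, 140 x 140 outside, 22 high, walls 5 and floor 5 thick; fixed. Origin at the centre of its underside, on the table; x and y along its sides.
- grinder: Edge grinder, grey box 190 (x) by 220 (y), fixed. Origin at the centre of its underside on the table. Deck level 70, rim round it (6 thick) to 85 high, clear splash guard 120 long on its +y edge to 130 high (112 from the centre). The spindle stands at the centre of the deck, its shoulder 80 above the table.
- flux_jar_mid (a point): Bystander: small amber jar, 40 diameter, 50 high, standing on the table 58 to 66 (centre to centre) from the new wheel and so blocking a finger on that side; the point is its centre.
- bush_mid (a point): Bystander: brass bush, a ring 28 diameter, 20 high, standing on the tray's floor 25 to 45 from the tray's middle towards its -x side and up to 30 to either side in y, so that the worn wheel must go beside it; its centre.
- foil_roll_mid (a point): Bystander: flat roll of copper foil, 80 diameter, 12 high, its centre.
- oil_bottle_mid (a point): Bystander: white oil bottle, 48 diameter, 120 high, its centre.
- glass_stack_mid (a point): Bystander: stack of four small panes of glass, about 67 x 72 x 16 high, its centre.
- mug_mid (a point): Bystander: white mug, 80 diameter, 90 high, its centre.
- brush_grip (a point): Bystander: bench brush lying on the table, the middle of its handle.
- wrench_grip (a point): Bystander: wrench 140 long lying on the table, the middle of its handle.
Things that resemble listed ones, but are neither listed nor needed, are in the scene too. Of the things shaped like the tray, the grey one is meant. Leave any green look-alike of the part that bears new_wheel_center alone.

How it is judged:
On the way, in this order (a step that is already met when the one before it is completed fails the run):
1. the worn wheel lies flat in the tray, let go (horizontal distance between worn_wheel_center and tray below 0.068 m and z of worn_wheel_center in the frame of tray below 0.027 m and (angle between worn_wheel_center's own z axis and vertical below 0.15 rad or angle between worn_wheel_center's own z axis and vertical above 2.99 rad) and contact force between worn_wheel and the fingers below 0.3 N), for 0.2 s.
2. the new wheel is home on the spindle, its keyway over the key (horizontal distance between new_wheel_center and spindle_seat below 0.0025 m and z of new_wheel_center in the frame of spindle_seat below 0.019 m and (angle between new_wheel_center's own z axis and vertical below 0.06 rad or angle between new_wheel_center's own z axis and vertical above 3.082 rad)), for 0.2 s.
At the end, for the whole second after the job is handed in: The worn wheel lies flat on the tray's floor (within 9 degrees, either face up); the new wheel sits on the spindle's shoulder (within 2 mm), on the spindle's axis within 2.5 mm and level, either face up, within 3.4 degrees; both are let go and at rest (all of step 2 and horizontal distance between worn_wheel_center and tray below 0.068 m and z of worn_wheel_center in the frame of tray below 0.027 m and (angle between worn_wheel_center's own z axis and vertical below 0.15 rad or angle between worn_wheel_center's own z axis and vertical above 2.99 rad) and linear speed of each of new_wheel, worn_wheel below 0.02 m/s and contact force between new_wheel and the fingers below 0.3 N); the robot touches nothing.
It fails at once if a bystander (jar, bush, foil roll, bottle, glass stack, mug, brush, wrench) is pushed more than 30 mm from its place or knocked over (distance of any of bush_mid, flux_jar_mid, foil_roll_mid, oil_bottle_mid, glass_stack_mid, mug_mid, brush_grip, wrench_grip from where it was at the start of the episode above 0.03 m).
It also fails if it takes over 64 s, if anything falls off the work surface, if the arm or the gripper's body presses on something with over 40 N, if the wrist force passes 120 N, or if a joint passes its speed limit or range.

## Working session

There is one attempt and no reset: what is moved stays moved. The work goes in short steps, each a Python script; the robot and the scene stay as the last script left them, time stands still between calls to the robot, and variables do not carry over. Pictures are saved under pics/ and viewed, about 8 in all and at most 12, crops included, and the job is handed in when it is done.

```bash
mkdir -p pics; ls
cat > h.py <<'E'
import numpy as np, cv2
from bench import manip as m
def cloud(name):
    p,d=m.grab_frame(name); c=m.get_calibration(name); K,R,t=[np.array(c[k]) for k in("camera_matrix","R","t")]
    v,u=np.mgrid[:400,:640]
    X=np.stack([(u-K[0,2])/K[0,0]*d,(v-K[1,2])/K[1,1]*d,d],-1)
    W=(X-t)@R; W[d==0]=np.nan
    return p,W
def save(p,f,s=1): cv2.imwrite('pics/'+f,cv2.resize(p[:,:,::-1],None,fx=s,fy=s,interpolation=cv2.INTER_CUBIC))
def down(a): # tool x down, jaws along angle a
    x=np.array([0,0,-1.]);y=np.array([np.cos(a),np.sin(a),0]);return np.stack([x,y,np.cross(x,y)],1)
E
python3 - <<'E'
from h import *
for n in("top","side"):
    p,W=cloud(n); save(p,n+'0.png',1.25); np.save(n+'W.npy',W); np.save(n+'P.npy',p)
    c=m.get_calibration(n); R=np.array(c["R"]);print(n,-R.T@c["t"],R[2],c["camera_matrix"][0][0])
    for k in("spindle_seat","new_wheel_center","worn_wheel_center","tray","grinder","flux_jar_mid","bush_mid"):
        print(k,[(np.round(r["at"],3).tolist(),round(r["confidence"],2)) for r in m.look_for(n,k)][:4])
print(m.current_time())
E
```

```text
pics
top [ 0.32784615 -0.02296854  1.02796848] [ 0.20189041  0.01245896 -0.97932887] 397.65846351994855
spindle_seat [([0.573, 0.033, 0.12], 0.54)]
new_wheel_center [([0.48, -0.41, 0.033], 0.92), ([0.491, -0.313, 0.038], 0.85), ([0.707, 0.249, 0.078], 0.51)]
worn_wheel_center [([0.572, 0.036, 0.117], 0.61)]
tray [([0.297, 0.288, 0.002], 0.79), ([0.522, 0.355, 0.006], 0.76), ([0.727, -0.272, 0.016], 0.7)]
grinder [([0.571, 0.045, 0.069], 0.59)]
flux_jar_mid [([0.538, -0.273, 0.053], 0.58), ([0.572, 0.042, 0.07], 0.41)]
bush_mid [([0.48, 0.322, 0.026], 0.57)]
side [ 0.27354952 -0.7404499   0.64710999] [ 0.27887324  0.76846731 -0.57592336] 395.1851785202825
spindle_seat [([0.666, -0.479, 0.016], 0.72), ([0.573, 0.027, 0.079], 0.49)]
new_wheel_center [([0.482, -0.425, 0.03], 0.94), ([0.495, -0.329, 0.033], 0.77)]
worn_wheel_center [([0.568, 0.019, 0.105], 0.71)]
tray [([0.524, 0.359, -0.004], 0.68), ([0.299, 0.289, -0.0], 0.66), ([0.568, -0.009, 0.072], 0.24)]
grinder [([0.571, 0.029, 0.078], 0.66), ([0.571, -0.011, 0.072], 0.62), ([0.767, -0.129, 0.006], 0.41)]
flux_jar_mid [([0.538, -0.294, 0.043], 0.88), ([0.715, 0.238, 0.073], 0.7)]
bush_mid []
0.8
```

View pics/top0.png

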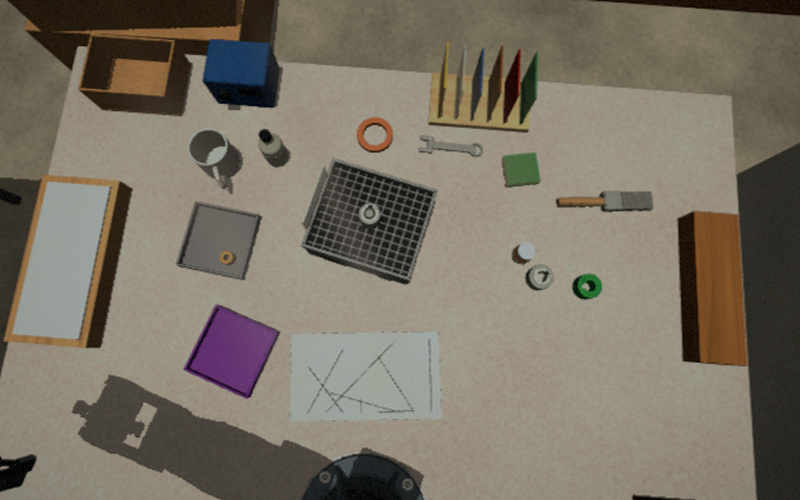

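View pics/side0.png

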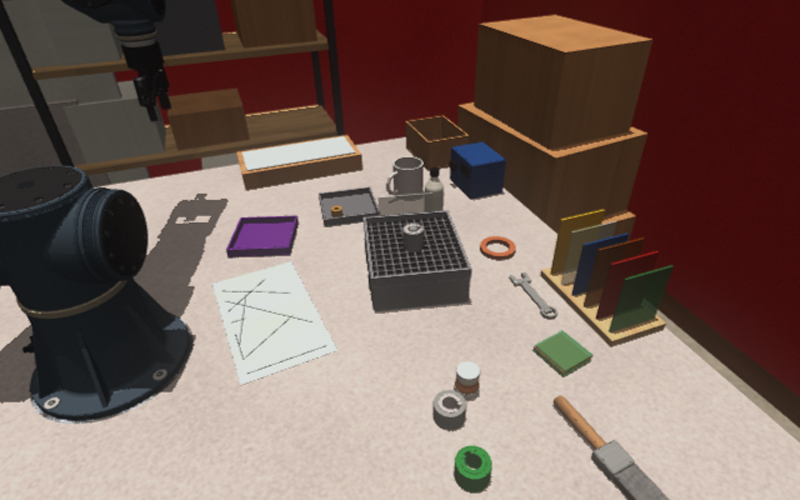

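The wide views show the grinder, the worn wheel at top (370,213), the steel new wheel at (540,277) with the jar at (525,252), and the green look-alike at (588,286). The grey tray is at (220,240) with the bush at (227,257). Next I rectify the wheel tops to metric images.

```bash
cat >> h.py <<'E'
def rect(p,name,c,z,half=.04,s=4000):
    q=m.get_calibration(name); K,R,t=[np.array(q[k]) for k in("camera_matrix","R","t")]
    n=int(2*half*s) # pixel (i,j): x = c0-half+ i/s (right), y = c1+half - j/s (up)
    A=np.array([[1/s,0,c[0]-half],[0,-1/s,c[1]+half],[0,0,1]])
    H=K@np.column_stack([R[:,0],R[:,1],R[:,2]*z+t])@A
    return cv2.warpPerspective(p,H,(n,n),flags=cv2.INTER_CUBIC|cv2.WARP_INVERSE_MAP)
def ringfit(W,c,z,r,rad=.04,tol=.006):
    s=(np.hypot(W[...,0]-c[0],W[...,1]-c[1])<rad)&(abs(W[...,2]-z)<tol)
    P=W[s]; (cx,cy),rr=cv2.minEnclosingCircle(P[:,:2].astype(np.float32)); return P.mean(0),(cx,cy),rr,len(P)
E
python3 - <<'E'
from h import *
ims=[]
for n in("top","side"):
    W=np.load(n+'W.npy');p=np.load(n+'P.npy')
    for nm,c,z,R in(("new",(.485,-.317),.034,.025),("worn",(.572,.03),.114,.021)):
        print(n,nm,ringfit(W,c,z,R))
        im=rect(p,n,c,z); 
        for k in range(0,320,40): cv2.line(im,(k,0),(k,4),(255,0,0)); cv2.line(im,(0,k),(4,k),(255,0,0))
        ims.append(im)
    # tray interior and bush, jar, grinder rim
    for nm,c,zl,zh,rad in(("jar",(.535,-.285),.044,.056,.03),("bush",(.48,.325),.021,.032,.025),("trayrim",(.522,.355),.017,.025,.11),("rim",(.571,.03),.08,.09,.16)):
        s=(np.hypot(W[...,0]-c[0],W[...,1]-c[1])<rad)&(W[...,2]>zl)&(W[...,2]<zh)
        if s.sum()>5:
            (a,b),(w,h),ang=cv2.minAreaRect(W[s][:,:2].astype(np.float32)); print(n,nm,s.sum(),np.round([a,b,w,h,ang],3))
save(np.vstack([np.hstack(ims[:2]),np.hstack(ims[2:])])[:,:],'rect0.png',.9)
E
```

```text
top new (array([ 0.49322173, -0.31753683,  0.0330599 ]), (0.49436673521995544, -0.3183320164680481), 0.025045208632946014, 237)
top worn (array([0.57369291, 0.03430491, 0.1126129 ]), (0.5748423933982849, 0.03471202030777931), 0.020910056307911873, 214)
top jar 165 [ 5.4200e-01 -2.8300e-01  3.5000e-02  3.6000e-02  8.6215e+01]
top bush 66 [0.482 0.324 0.024 0.026 2.662]
top trayrim 459 [ 0.519  0.349  0.141  0.14  82.698]
top rim 849 [5.7500e-01 3.5000e-02 2.2100e-01 1.9000e-01 7.6849e+01]
side new (array([ 0.49309588, -0.3203998 ,  0.0334417 ]), (0.49456849694252014, -0.3185121715068817), 0.025545425713062286, 424)
side worn (array([0.57387868, 0.03127034, 0.11328959]), (0.5738310813903809, 0.03439941629767418), 0.021921826526522636, 143)
side jar 241 [ 5.4100e-01 -2.8400e-01  3.7000e-02  3.5000e-02  6.3135e+01]
side bush 36 [4.8200e-01 3.2300e-01 2.7000e-02 2.5000e-02 7.6653e+01]
side trayrim 274 [ 0.519  0.349  0.146  0.139 82.861]
side rim 782 [5.7500e-01 3.6000e-02 2.2900e-01 1.9000e-01 7.7086e+01]
```

View pics/rect0.png

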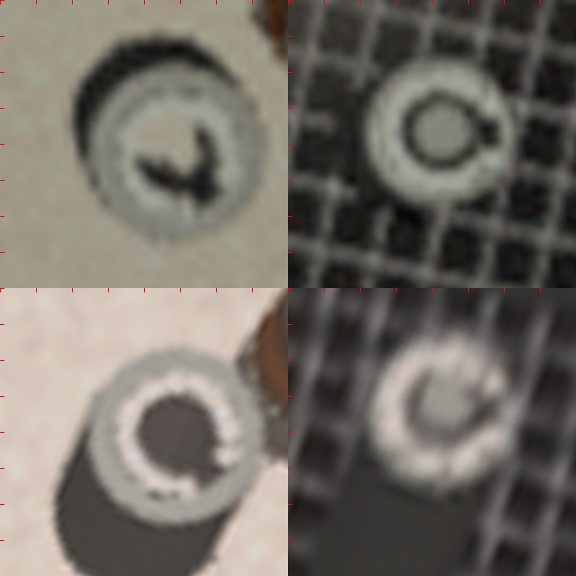

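New wheel at about (0.4945, -0.3184), spindle at about (0.5748, 0.0347), and both cameras agree to about 1 mm. The keyway points at about -40° on the new wheel and about 0° on the worn one. Next I refine those angles and draw the worn wheel.

```bash
cat >> h.py <<'E'
def key(p,name,c,z,r0=.0125,r1=.0155):
    im=cv2.cvtColor(rect(p,name,c,z),cv2.COLOR_RGB2GRAY).astype(np.float32)
    th=np.radians(np.arange(360)); prof=[]
    for r in np.linspace(r0,r1,6):
        prof.append(cv2.remap(im,(160+4000*r*np.cos(th)).astype(np.float32)[None],(160-4000*r*np.sin(th)).astype(np.float32)[None],1)[0])
    f=np.mean(prof,0); T=(np.minimum(np.arange(360),360-np.arange(360))<=19).astype(float)
    sc=np.real(np.fft.ifft(np.fft.fft(f.max()-f)*np.conj(np.fft.fft(T)))); k=int(sc.argmax())
    w=(np.arange(-40,41)+k)%360; d=np.clip(np.median(f)-f[w],0,None); cen=k+(d*np.arange(-40,41)).sum()/d.sum()
    return k if k<180 else k-360,round(cen if cen<180 else cen-360,1)
def best(pos,a):
    o=[]
    for b in(a,a+np.pi):
        q=m.inverse_kinematics(pos,down(b))
        if q is not None:o.append((abs(q[5]),b,q))
    o.sort(key=lambda t:t[0]); return o[0][1],np.round(o[0][2],2)
def st(): print('t',round(m.current_time(),2),np.round(m.current_ee_pos(),4),'F',np.round(m.current_force(),1),'w',round(m.current_grip_width()*85,1))
E
python3 - <<'E'
from h import *
for n in("top","side"):
    p=np.load(n+'P.npy'); print(n,'new',key(p,n,(.4945,-.3184),.034),'worn',key(p,n,(.5748,.0347),.114))
a,q=best([.5748,.0347,.22],np.radians(123)); print(np.degrees(a),q)
print(best([.544,.364,.22],np.radians(123)), best([.4945,-.3184,.2],np.radians(127)))
R=down(a)
m.move_ptp([.5748,.0347,.19],R); m.move_l([.5748,.0347,.083],max_speed=.12); st()
m.set_gripper(0,40); st()
m.move_l([.5748,.0347,.135],max_speed=.06); st()
m.move_l([.5748,.0347,.24],max_speed=.15); st()
p,_=cloud("side"); save(p[60:300,200:440],'lift.png',2)
E
```

```text
top new (-58, np.float64(-61.8)) worn (-7, np.float64(-9.3))
side new (-51, np.float64(-50.3)) worn (7, np.float64(12.0))
303.0 [-0.02  0.41  1.6  -0.    1.14  0.97]
(np.float64(5.288347633542818), array([ 0.52,  0.55,  1.37, -0.  ,  1.22,  1.51])) (np.float64(5.358160803622592), array([-0.65,  0.45,  1.58, -0.  ,  1.11,  0.27]))
t 4.22 [0.5752 0.0347 0.0837] F [-0.8 -0.4 -0.1] w 85.0
t 4.71 [0.575  0.0347 0.0836] F [-1.4  0.6  5.1] w 41.4
t 5.72 [0.5746 0.0347 0.1346] F [-0.7  0.7 -1.7] w 41.0
t 6.58 [0.5743 0.0347 0.239 ] F [-0.1  0.2 -1.5] w 41.2
```

View pics/lift.png

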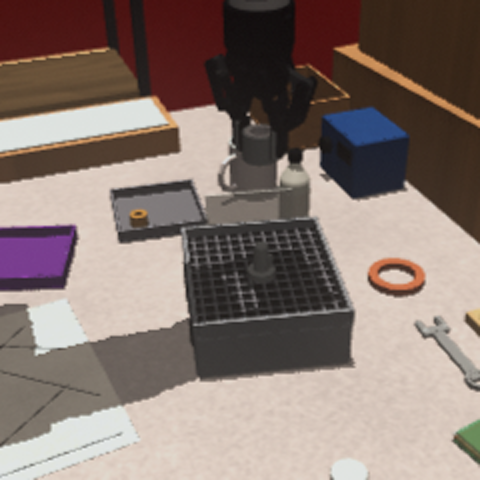

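The wheel is off the spindle and held, with a weight reading of about 1.5 N. Next I place it in the tray, opposite the bush.

Run:
```python
from h import *
R=down(np.radians(303))
m.move_l([.544,.364,.24],R,max_speed=.25)
m.move_l([.544,.364,.03],max_speed=.15)
m.move_l([.544,.364,.0095],max_speed=.04); st()
m.set_gripper(.7); m.move_l([.544,.364,.2],max_speed=.2); st()
m.move_ptp([.4945,-.3184,.15],down(np.radians(307))); st()
p,W=cloud("top"); ims=[rect(p,"top",(.519,.349),.03,.08,2000),rect(p,"top",(.5748,.0347),.098)]
print('worn',ringfit(W,(.544,.364),.039,0,rad=.03,tol=.008))
print('shafttop',ringfit(W,(.5748,.0347),.116,0,rad=.02,tol=.004))
p,W=cloud("side"); ims+=[rect(p,"side",(.5748,.0347),.098)]
print('shafttop',ringfit(W,(.5748,.0347),.116,0,rad=.02,tol=.004))
save(np.hstack(ims),'r1.png',.8)
```

```text
t 10.31 [0.5439 0.364  0.0092] F [-0.5 -1.  -2.3] w 41.6
t 11.72 [0.5435 0.3637 0.1988] F [ 0.9 -0.9  0.2] w 59.3
t 14.16 [ 0.4949 -0.3178  0.1501] F [-0.2 -0.2 -0.4] w 59.3
worn (array([0.54334582, 0.36220571, 0.0366032 ]), (0.544489324092865, 0.3617731034755707), 0.021287890151143074, 155)
shafttop (array([0.57445906, 0.03499221, 0.11471272]), (0.573992908000946, 0.03443685919046402), 0.009118541143834591, 43)
shafttop (array([0.57400982, 0.03267713, 0.11483383]), (0.574470579624176, 0.03328399360179901), 0.009194442071020603, 30)
```

View pics/r1.png

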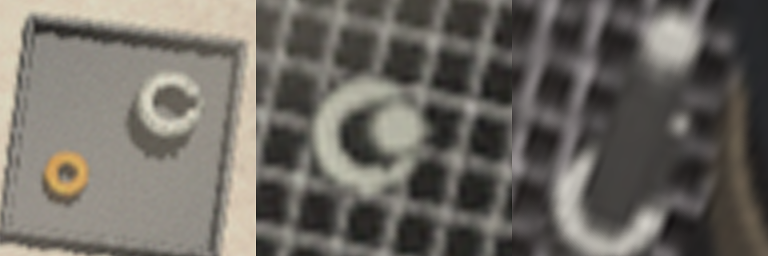

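The worn wheel lies flat in the tray at (0.5445, 0.362), clear of the bush. In the side view the key's top shows at about (681,125), which puts the key at about +4°. Next I fetch the new wheel, pre-turn it and lower it until it touches.

```bash
cat >> h.py <<'E'
S=np.array([.5745,.0345])
def low(a,z0,z1,flim,step=.003):
    f0=m.current_force()[2]; z=z0
    while z>z1+1e-6:
        z=max(z-step,z1); m.move_l([S[0],S[1],z],down(a),max_speed=.06)
        if m.current_force()[2]-f0>flim: break
    return z
E
python3 - <<'E'
from h import *
c=[.4945,-.3184]
m.set_gripper(.85); m.move_l([*c,.004],down(np.radians(307)),max_speed=.12); st()
m.set_gripper(0,50); st()
m.move_l([*c,.2],max_speed=.15); st()
a,q=best([*S,.17],np.radians(307+58)); print(np.degrees(a),q)
a=np.radians(365); print(m.inverse_kinematics([*S,.17],down(a)))
m.move_ptp([*S,.17],down(a)); st()
m.move_l([*S,.125],max_speed=.1); st()
z=low(a,.125,.084,8); print(z); st()
p,_=cloud("side"); save(p[120:280,260:420],'ins.png',3)
E
```

```text
t 15.91 [ 0.4949 -0.3187  0.0047] F [ 0.  -0.2 -0.7] w 72.2
t 16.25 [ 0.4948 -0.3186  0.0049] F [-1.3  1.7  6.7] w 47.7
t 17.71 [ 0.4942 -0.3182  0.1991] F [-0.3  0.2 -2.5] w 48.1
365.0 [-0.02  0.47  1.64 -0.    1.03 -0.11]
[-2.09023687e-02  4.65151823e-01  1.64375227e+00 -4.44089210e-16
  1.03268856e+00 -1.08168831e-01]
t 19.07 [0.5747 0.0335 0.1701] F [-0.4 -0.3 -2.9] w 47.6
t 19.67 [0.5748 0.0342 0.1253] F [-0.2 -0.5 -1.9] w 47.9
0.084
t 23.17 [0.5747 0.0345 0.0848] F [-3.6 -0.1  7.3] w 47.8
```

View pics/ins.png

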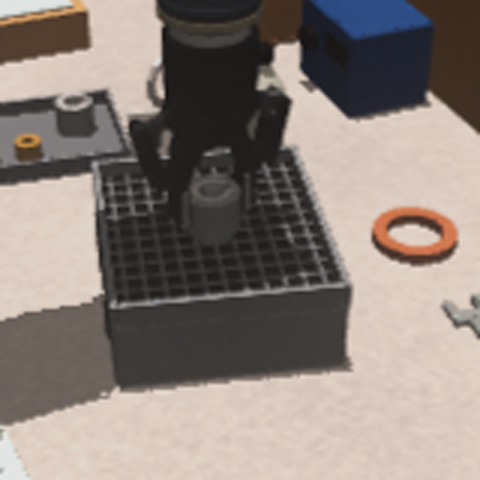

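It reached the home height (TCP 0.0848) with only a small force. I'll release, retreat and verify with both cameras.

Run:
```python
from h import *
m.set_gripper(.85); m.move_l([*S,.2],max_speed=.15); m.move_ptp([.45,-.2,.3],down(np.radians(365))); st()
ims=[]
for n in("top","side"):
    p,W=cloud(n); ims.append(rect(p,n,S,.114)); ims.append(rect(p,n,(.519,.349),.03,.08,2000))
    print(n,'new',ringfit(W,S,.114,0),'shaft+18?',ringfit(W,S,.132,0,tol=.008) if (abs(W[...,2]-.132)<.008)[np.hypot(*(W[...,:2]-S).transpose(2,0,1))<.04].any() else None)
    print('worn',ringfit(W,(.544,.364),.039,0,rad=.03))
    for nm,c,zl,zh,rad in(("jar",(.5415,-.2835),.044,.056,.03),("bush",(.482,.3235),.021,.032,.025)):
        s=(np.hypot(W[...,0]-c[0],W[...,1]-c[1])<rad)&(W[...,2]>zl)&(W[...,2]<zh); print(nm,W[s].mean(0),s.sum())
save(np.hstack(ims),'end.png',.6)
```

```text
t 25.6 [ 0.4503 -0.1993  0.2994] F [-0.6  0.5 -0.4] w 72.2
top new (array([0.57355217, 0.0337003 , 0.11251853]), (0.5742835402488708, 0.03384200111031532), 0.025075411424040794, 319) shaft+18? None
worn (array([0.54319411, 0.36237528, 0.03653269]), (0.5434999465942383, 0.36285239458084106), 0.021370353177189827, 149)
jar [nan nan nan] 0
bush [0.4817313  0.32425043 0.02329317] 65
side new (array([0.5731677 , 0.03015873, 0.11323467]), (0.573929488658905, 0.034135255962610245), 0.026303082704544067, 202) shaft+18? None
worn (array([nan, nan, nan]), (0.0, 0.0), 0.0, 0)
jar [ 0.54057157 -0.28556428  0.04952254] 240
bush [0.48216982 0.32211835 0.02424384] 35<stdin>:9: RuntimeWarning: Mean of empty slice.
  ret = um.true_divide(
h.py:20: RuntimeWarning: Mean of empty slice.
  P=W[s]; (cx,cy),rr=cv2.minEnclosingCircle(P[:,:2].astype(np.float32)); return P.mean(0),(cx,cy),rr,len(P)
```

View pics/end.png

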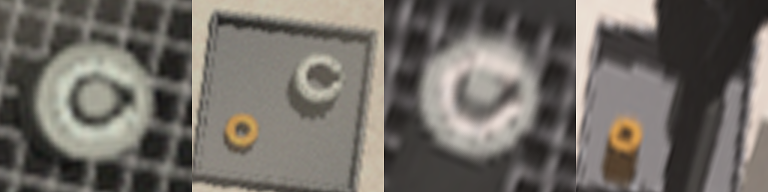

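```bash
python3 -c "
from h import *
m.sign_off(); st()"
```

```text
the job is handed in; nothing more can be done
the job is handed in; nothing more can be done
```

The grinding wheel is changed and the job is handed in, at about 26 s of the 64 s allowed. I drew the worn wheel straight up and left it flat in the grey tray, away from the bush. The new wheel was turned 58° in the air. It went straight over the key without any search turning, with a contact force of about 7 N.

**New wheel:** its top reads 0.1125 m in the top camera and 0.1132 m in the side camera. The worn wheel read the same when it was home. It is centred within about 1 mm of the spindle, and the keyway lines up with the key.

**Worn wheel:** it lies flat in the tray at about (0.5435, 0.363), roughly 28 mm from the tray's centre. Only the top camera could confirm this, because the arm hid it from the side camera.

**Bystanders:** the bush and jar had not visibly moved. The jar was hidden from the top camera, so it was checked only in the side view. I did not re-measure the foil roll, bottle, glass stack, mug, brush and wrench at the end, but the arm did not go near them.

**Disagreement:** the keyway angles from the two cameras differed by 7° to 14°. I used about the average for the new wheel, and took the key's angle (+4°) from the side view of the bare spindle.

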